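# Close up a display row with a quarter-turn T-slot stop

## Robot

A 7-joint arm with a two-finger parallel gripper is mounted at the origin on a cart in front of the work surface, level with it; the furniture and walls round the work are solid. World frame = base frame: x ahead of the robot, y to its left, z up, the work surface at z = 0. Lengths are in m, angles in rad, forces in N, time in s.
With the tool pointing down it reaches from about 0.4 to 0.85 m from the base axis. Payload 4.5 kg.
Tool frame: the origin (TCP) lies at the very end of the fingers, on their centre line; the grasp point (between the pads) lies 19 mm behind it; z points along the fingers, y is the line along which they close (so a half turn about z gives the same grasp; the last joint's range is limited). The gripper opens to 88 mm and grips with 3 to 60 N. Pads are 18 mm wide; open, the fingers measure 123 mm over their backs; the gripper's body (75 mm by 187 mm) begins 45 mm behind the grasp point.
Start: joints at [1.159, 0.689, -0.195, 1.565, 0.157, 0.902, -0.215], TCP at [0.27, -0.564, 0.239] pointing down, gripper open.
Joint ranges: [-3.01, 3.01], [-0.46, 2.08], [-1.47, 1.51], [0.13, 2.56], [-1, 4.14], [0.04, 2.09], [-2.66, 2.66]. Speed limits (rad/s): [2.57, 2.57, 3.14, 3.14, 3.14, 3.14, 3.14].

## Interface

Orientations are given as a unit quaternion [x, y, z, w].
In Python, from station import env, viewer gives the robot as it stands.
- The arm moves only by the tool send_rows, never from a script. Its arguments are lists of equal length, an entry for each row: "travel": the shift along the tool's x, y, z in mm, a list of three; "rotation": the turn, a rotation vector about the tool's x, y, z in degrees, a list of three. In form: {"travel": [[tx, ty, tz], ...], "rotation": [[wx, wy, wz], ...]}. A call has 1 to 10 rows; each row is the pose to reach, as a shift and turn from the pose commanded when the call began, along the tool's axes at that moment; what a row does not reach only later rows make up. A row lasts 1/8 s, in which the tool goes at most 62.5 mm and 10.7 degrees, less where a joint would pass 70% of its speed; a pose out of reach is approached as far as the arm can. A call with a gripper value outside its range is refused whole. "jaw" is the opening, from 0 (shut) to 1 (fully open), set as the call begins (left out, the last holds). The fingers move at their own pace and stop on an object; "grip_force" is the grip in N (left out, the last holds). Time passes only in rows, so rows that repeat a pose let the fingers close. It gives the time, the measured TCP pose, the force, the opening and the grip force at its end, in the units of the state.
- env.read_state(): the state, without advancing time (a new reading comes with each control period).
- viewer.grab_frame(name): name is "scene" or "top"; returns a dict with "img" (400x640x3 uint8, blue, green, red), "z_map" (400x640 float32, m along the optical axis (not along the pixel's ray), 0 where there is no reading), "fx", "fy", "cx", "cy" (pixels), "cam_to_world" (4x4, takes a point from camera to world coordinates). Camera axes: x right, y up, looking along -z (the intrinsics and any distortion apply to the point x, -y, -z); pixel columns grow to the right and rows downward; lengths in m; the calibration is good to about 2 mm. A picture is of the moment at which its call begins.
- env.job_done(): hands the job in; it is judged then, once.
The state is a dict: "time": time; "joint_positions": joint angles; "dq": joint speeds; "effort": joint torques, N m; "tcp_pos": TCP position; "tool_rot": TCP orientation; "ft_force": force on the tool from outside, world axes, zero at the start; "ft_torque": the same for the moment, N m; "grip_width": finger opening in m; "gripper_force": force on a finger pad.
Only numpy, scipy, OpenCV 4.12 (cv2) and the standard library are available. Lean on these libraries where they do the work, as an engineer would, in place of code of your own. Each camera call takes 0.05 s, during which the arm holds its last target. There are 200 camera calls.

## Task

Drop the sliding stop's T-head into the empty end of the display rail's slot, then slide it along to push the loose row of gift boxes together until the row is tight against the end plate and the stop's sprung plate is about half pressed in (some 5 to 9 N), without crushing a box or forcing the stop against the rail. Holding it there, press the orange bar down against its spring, turn it a quarter turn clockwise and let it rise, so that the stop stays locked and keeps the row snug; leave everything else on the counter alone.

Things in the scene. Friction and masses are not known exactly. Their poses are not given: they have to be found in the camera images.
- rail: fixed silver T-slot rail on the counter, 340 mm long (y), 80 wide (x); origin: centre of its underside; flat deck 34 mm above it. On its +y half a loose row of 3 gift boxes with gaps, then a white upright end plate, 64 mm high, screwed to the deck by hand: its face is 120 to 150 mm from the rail's centre (not reported). The -y half is empty
- rail_entry (a point): point on the deck over the middle of the slot, 115 mm from the rail's centre towards -y: a free place to drop the stop in, clear of the row. The slot runs the rail's whole length along y: 14 mm wide between two lips 5 mm thick, below them a channel 40 mm wide, 16 mm deep; closed by black caps at both ends
- stop: sliding stop, 0.3 kg, standing on the counter: black saddle 97 mm (x) by 52 (y, from -30 to +22 mm) whose two skirts straddle the rail (83 mm apart inside, 14 deep, mouths bevelled 3 mm). Origin: on the bolt axis at the skirts' lower edge. The stop's +y must point along the rail's +y, to the boxes
- stop_face (a point): centre of the black rubber face of the stop's sprung grey pressure plate, at rest: 40 mm in front (+y) of the bolt axis, 38 mm above the skirts' lower edge; plate 80 mm wide, 40 mm high. It gives up to 2.2 mm (1 N to start, then 6 N per mm, solid after that); this point does not follow it
- stop_seat (a point): point of the stop on the bolt axis on the saddle's underside, 14 mm above the skirts' lower edge; it lies on the deck, over the middle of the slot, when the stop is seated
- knob_grip (a point): centre of the orange bar on the stop's T-bolt: 50 mm long (x), 12 thick (y), 20 high; 84 mm above the skirts' lower edge when up; grip it across its thickness. The steel T-head is fixed to the same bolt: 30 mm long along this y, 9 wide, 5 thick, its top 1 mm below the saddle's underside when up
- knob (a joint): turn of bar and T-head in the saddle, rad: 0 = unlocked, bar across the slot, head along it (as it starts); grows clockwise seen from above to an end stop at 1.57 = locked, bar along the slot, head across it under the lips. Friction 0.04 Nm
- plunger (a joint): how far the spring bolt is pressed down, m: 0 = up, 0.008 = fully down; 8 N to start, 16 N fully down. Seated and up, the head lies between the lips and cannot turn; it clears them from 4 mm on. Turned and let go it rises against the lips' underside, stays at about 0.004 and clamps the stop with about 12 N
- gift_box_a: gift box, red and white striped, on its long edge across the rail, one of the row of three (any order): 121 mm across the rail, 69 mm high, 33 mm thick along it; 0.07 to 0.14 kg. Origin: centre of its big face nearest the end plate, 34.5 mm above the deck; z points along the rail, away from the end plate (other big face at z = 33 mm); x is vertical
- gift_box_c: gift box, dark blue and white, on its long edge across the rail, one of the row of three (any order): 150 mm across the rail, 63 mm high, 42 mm thick along it; 0.07 to 0.14 kg. Origin: centre of its big face nearest the end plate, 31.5 mm above the deck; z points along the rail, away from the end plate (other big face at z = 42 mm); x is vertical
- gift_box_d: gift box, pale green, on its long edge across the rail, one of the row of three (any order): 140 mm across the rail, 61 mm high, 31 mm thick along it; 0.07 to 0.14 kg. Origin: centre of its big face nearest the end plate, 30.5 mm above the deck; z points along the rail, away from the end plate (other big face at z = 31 mm); x is vertical
- stapler: bystander: red stapler, 125 x 34 x 36 mm, on the counter near the clerk's edge
- coin_tray: bystander: blue coin tray, 165 x 115 x 17 mm, to the right
- tape_dispenser: bystander: green tape dispenser, 154 x 56 x 72 mm, behind right
- peg_doll_0: bystander: red wooden doll, 38 mm wide, 86 mm high, behind right
- peg_doll_1: bystander: blue wooden doll, 38 mm wide, 86 mm high, behind right

How it is judged:
On the way, in this order (a step that is already met when the one before it is completed fails the run):
1. the stop sits on the deck with its head in the slot, unlocked, not yet touching a box (z of stop_seat in the frame of rail between 0.032 and 0.036 m and x of stop_seat in the frame of rail between -0.003 and 0.003 m and y of stop_seat in the frame of rail between -0.15 and 0.06 m and angle between the y axis of stop and the y axis of rail, either way round below 0.08 rad and value of joint knob below 0.3 rad and contact force between stop and gift_box_a below 0.3 N and contact force between stop and gift_box_c below 0.3 N and contact force between stop and gift_box_d below 0.3 N), for 0.1 s.
2. still unlocked, the stop presses the row together: more than 3 N on the nearest box and 2 N between the boxes (z of stop_seat in the frame of rail between 0.032 and 0.036 m and x of stop_seat in the frame of rail between -0.003 and 0.003 m and y of stop_seat in the frame of rail between -0.15 and 0.06 m and angle between the y axis of stop and the y axis of rail, either way round below 0.08 rad and value of joint knob below 0.3 rad and (contact force between stop and gift_box_a above 3 N or contact force between stop and gift_box_c above 3 N or contact force between stop and gift_box_d above 3 N) and ((contact force between gift_box_a and gift_box_c above 2 N and contact force between gift_box_c and gift_box_d above 2 N) or (contact force between gift_box_a and gift_box_c above 2 N and contact force between gift_box_a and gift_box_d above 2 N) or contact force between each of gift_box_c, gift_box_a and gift_box_d above 2 N)), for 0.2 s.
At the end, for the whole second after the job is handed in: Stop seated (2 mm) and square in the slot, bar within 0.32 rad of the quarter turn and risen (bolt 2.5 to 5.5 mm down); it presses the nearest box with over 2.5 N, the boxes press one another with over 2 N; all three on edge on the rail; all at rest (z of stop_seat in the frame of rail between 0.032 and 0.036 m and x of stop_seat in the frame of rail between -0.003 and 0.003 m and y of stop_seat in the frame of rail between -0.15 and 0.06 m and angle between the y axis of stop and the y axis of rail, either way round below 0.08 rad and value of joint knob above 1.25 rad and value of joint plunger between 0.0025 and 0.0055 m and (contact force between stop and gift_box_a above 2.5 N or contact force between stop and gift_box_c above 2.5 N or contact force between stop and gift_box_d above 2.5 N) and ((contact force between gift_box_a and gift_box_c above 2 N and contact force between gift_box_c and gift_box_d above 2 N) or (contact force between gift_box_a and gift_box_c above 2 N and contact force between gift_box_a and gift_box_d above 2 N) or contact force between each of gift_box_c, gift_box_a and gift_box_d above 2 N) and angle between the x axis of each of gift_box_a, gift_box_c, gift_box_d and the z axis of rail, either way round below 0.1 rad and height (world z) of each of gift_box_a, gift_box_c, gift_box_d above 0.06 m and linear speed of each of gift_box_a, gift_box_c, gift_box_d, stop below 0.01 m/s); the robot touches nothing.
It fails at once if a box is pressed by the stop with more than 15 N (contact force between stop and gift_box_a above 15 N or contact force between stop and gift_box_c above 15 N or contact force between stop and gift_box_d above 15 N).
It fails at once if a box of the row is tipped by more than 0.3 rad (angle between the x axis of any of gift_box_a, gift_box_c, gift_box_d and the z axis of rail, either way round above 0.3 rad).
It fails at once if the stop is forced against the rail with more than 45 N (contact force between stop and rail above 45 N).
It fails at once if the robot handles a box instead of using the stop (contact force between any of the arm, the fingers and gift_box_a above 1 N or contact force between any of the arm, the fingers and gift_box_c above 1 N or contact force between any of the arm, the fingers and gift_box_d above 1 N).
It fails at once if a bystander is moved by more than 15 mm (distance of any of stapler, coin_tray, tape_dispenser, peg_doll_0, peg_doll_1 from where it was at the start of the episode above 0.015 m).
It also fails if it takes over 54 s, if anything falls off the work surface, if the arm or the gripper's body presses on something with over 40 N, if the wrist force passes 120 N, or if a joint passes its speed limit or range.

## Working session

There is one attempt and no reset: what is moved stays moved. The work goes in short steps, Python scripts to look and compute and a tool call to move; the robot and the scene stay as the last step left them, time stands still between calls to the robot, and variables do not carry over. Pictures are saved under pics/ and viewed, at most 10 in all, crops included, and the job is handed in when it is done.

Besides the shell and the picture viewer there is one more tool, called after ">>>" as a command line: name --argument value ..., lists and objects as JSON in quotes. send_rows: Moves the arm, as the interface text tells. Its arguments: {"type":"object","properties":{"travel":{"type":"array","items":{"type":"array","items":{"type":"number"}}},"rotation":{"type":"array","items":{"type":"array","items":{"type":"number"}}},"jaw":{"type":"number"},"grip_force":{"type":"number"}},"required":["travel","rotation"]}

```bash
mkdir -p pics; ls
cat > h.py <<'E'
import numpy as np, cv2
from station import env, viewer
from scipy.spatial.transform import Rotation as R
def grab(n):
    f=viewer.grab_frame(n); z=f["z_map"]; v,u=np.mgrid[:z.shape[0],:z.shape[1]]
    P=np.stack([(u-f["cx"])/f["fx"]*z,-(v-f["cy"])/f["fy"]*z,-z],-1)
    T=np.array(f["cam_to_world"]); W=P@T[:3,:3].T+T[:3,3]; W[z==0]=np.nan
    return f,W
E
python3 - <<'E'
from h import *
s=env.read_state(); print(s)
for n in("scene","top"):
    f,W=grab(n); print(n,[k for k in f],f["fx"],np.round(f["cam_to_world"],3).tolist()); cv2.imwrite(f"pics/{n}0.png",f["img"]); np.save(f"{n}0.npy",W)
E
```

```text
pics
{'time': 0.0, 'joint_positions': array([ 1.15883276,  0.69001142, -0.1945236 ,  1.56634866,  0.157332  ,
        0.90250485, -0.21506104]), 'dq': array([ 0.0003677 , -0.00030498,  0.00029361,  0.00060104, -0.00129853,
        0.00024334, -0.00080337]), 'effort': array([ 8.35579049e-04, -5.27571845e+01, -1.26688544e+00, -1.53428507e+01,
       -5.27012197e-02,  6.43153035e-03,  1.80938632e-04]), 'tcp_pos': array([ 0.26914273, -0.56337112,  0.23789194]), 'tool_rot': array([ 9.75247363e-01,  2.21114677e-01, -2.81381947e-04, -8.94861498e-04]), 'ft_force': array([-0.28419304,  0.24388579, -0.84063817]), 'ft_torque': array([0.01811591, 0.01710403, 0.00838946]), 'gripper_force': 0.0, 'grip_width': 0.08815881324739863}
scene ['img', 'z_map', 'fx', 'fy', 'cx', 'cy', 'cam_to_world'] 392.3738845925694 [[-0.872, 0.33, -0.361, 0.133], [-0.489, -0.58, 0.652, 0.485], [0.006, 0.745, 0.667, 0.821], [0.0, 0.0, 0.0, 1.0]]
top ['img', 'z_map', 'fx', 'fy', 'cx', 'cy', 'cam_to_world'] 394.4354703987745 [[0.02, 0.997, -0.071, 0.469], [-1.0, 0.02, -0.008, -0.223], [-0.006, 0.072, 0.997, 1.116], [0.0, 0.0, 0.0, 1.0]]
```

View pics/top0.png

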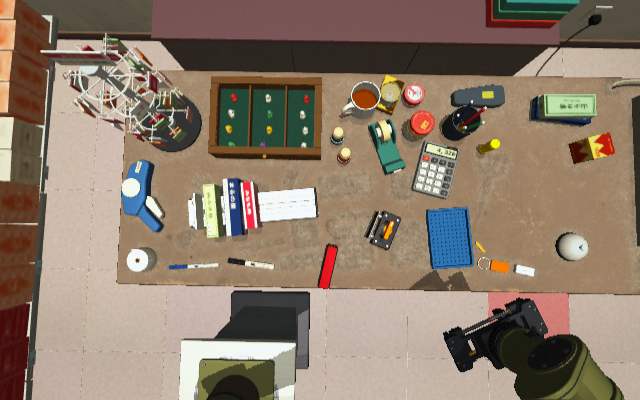

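View pics/scene0.png

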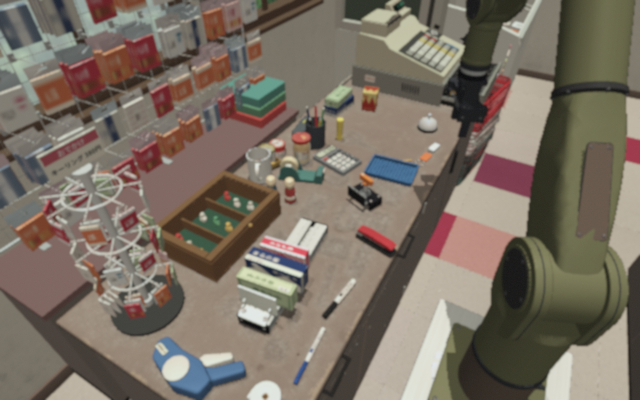

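The top view shows the rail at cols 190–316, row ~207. The boxes are green, blue and red from the plate, and the free end is on the right. The stop is at about (383,231), turned, with its orange bar at (388,231).

Run:
```python
from h import *
W=np.load("top0.npy"); im=cv2.imread("pics/top0.png")
c=cv2.resize(im[170:270,170:430],None,fx=3,fy=3,interpolation=cv2.INTER_CUBIC); cv2.imwrite("pics/topc.png",c)
Ws=np.load("scene0.npy"); ims=cv2.imread("pics/scene0.png")
def fit(m,W,l):
    p=W[m]; p=p[~np.isnan(p).any(1)]
    r=cv2.minAreaRect((p[:,:2]*1000).astype(np.float32)); print(l,len(p),"mean",p.mean(0).round(4),"med z",np.median(p[:,2]).round(4),"rect",np.round(r[0],1),np.round(r[1],1),round(r[2],2)); return p
for n,W_,i in(("top",W,im),("scene",Ws,ims)):
    x,y,z=W_[...,0],W_[...,1],W_[...,2]
    # rail deck
    box=(x>0.35)&(x<0.55)
    m=box&(abs(z-.034)<.006)&(y>-.18)&(y<.2); fit(m,W_,n+" deck")
    h=cv2.cvtColor(i,cv2.COLOR_BGR2HSV)
    reg=(x>.36)&(x<.52)&(y>-.45)&(y<-.25)&(z>.02)
    fit(reg,W_,n+" stop")
    org=(h[...,0]>5)&(h[...,0]<20)&(h[...,1]>150)&reg&(z>.075)
    fit(org,W_,n+" bar")
    for lo,hi in((.02,.045),(.045,.062),(.062,.08),(.08,.12)): fit(reg&(z>lo)&(z<hi),W_,n+f" stop z{lo}-{hi}")
    m=(x>.34)&(x<.56)&(z>.07)&(z<.12)&(y>0)&(y<.3); fit(m,W_,n+" tall")
```

```text
top deck 1036 mean [ 0.5139 -0.0602  0.0336] med z 0.0332 rect [496.2 -19.5] [106.9 321.3] 0.18
top stop 913 mean [ 0.4589 -0.379   0.0401] med z 0.0308 rect [ 429.8 -348.4] [101.4 235.2] 37.89
top bar 59 mean [ 0.4677 -0.398   0.0889] med z 0.0905 rect [ 467.2 -399.5] [13.4 49.4] 67.5
top stop z0.02-0.045 716 mean [ 0.4551 -0.3773  0.0304] med z 0.0297 rect [ 429.8 -348.4] [101.4 235.2] 37.89
top stop z0.045-0.062 79 mean [ 0.4808 -0.3653  0.0551] med z 0.0557 rect [ 481.4 -365.8] [ 6.3 77.1] 67.66
top stop z0.062-0.08 19 mean [ 0.4687 -0.3956  0.074 ] med z 0.0733 rect [ 465.6 -397.9] [20.5 18. ] 42.64
top stop z0.08-0.12 99 mean [ 0.4668 -0.399   0.0916] med z 0.0921 rect [ 467. -400.] [12.4 49.4] 67.5
top tall 1260 mean [0.5025 0.0491 0.0925] med z 0.0938 rect [498.9  54.7] [109.3 122. ] 89.96
scene deck 709 mean [ 0.5043 -0.0129  0.0355] med z 0.0355 rect [493.2 -18.7] [109.1 323.8] 1.2
scene stop 688 mean [ 0.4583 -0.3724  0.045 ] med z 0.0355 rect [ 429.  -346.7] [101.  230.3] 39.11
scene bar 62 mean [ 0.4628 -0.3922  0.0895] med z 0.0905 rect [ 464.6 -393.7] [13.8 41. ] 60.31
scene stop z0.02-0.045 454 mean [ 0.4514 -0.3684  0.0323] med z 0.0314 rect [ 428.9 -346.7] [100.4 230.4] 38.82
scene stop z0.045-0.062 114 mean [ 0.4776 -0.3664  0.0533] med z 0.0544 rect [ 478.7 -363.5] [61.3 56.9] 22.61
scene stop z0.062-0.08 34 mean [ 0.4666 -0.3917  0.0735] med z 0.0751 rect [ 468.9 -391.6] [13.3 48.1] 77.68
scene stop z0.08-0.12 86 mean [ 0.4655 -0.394   0.0899] med z 0.0908 rect [ 467.4 -395.7] [13.1 48.4] 67.14
scene tall 2022 mean [0.4989 0.0559 0.09  ] med z 0.0939 rect [498.6  55.5] [123.4 111.6] 1.33
```

View pics/topc.png

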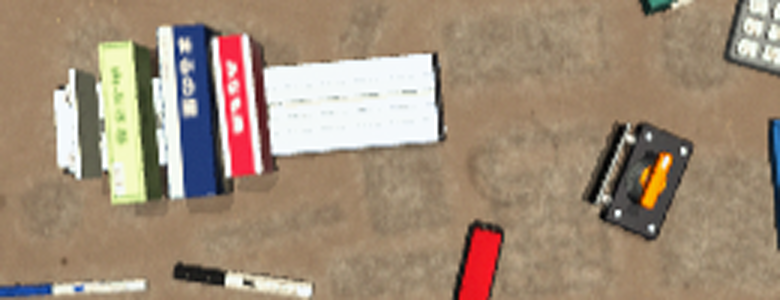

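```bash
cat >> h.py <<'E'
def railfit(W,img,ymin=-.17,ymax=-.03):
    x,y,z=W[...,0],W[...,1],W[...,2]; g=img.min(-1)
    m=(x>.38)&(x<.58)&(y>ymin)&(y<ymax)&(abs(z-.034)<.007)&(g>60)
    p=W[m]; b=[]
    for y0 in np.arange(ymin,ymax,.01):
        q=p[(p[:,1]>=y0)&(p[:,1]<y0+.01)]
        if len(q)>15: b.append((y0+.005,q[:,0].min(),q[:,0].max()))
    b=np.array(b); return p,b
E
python3 - <<'E'
from h import *
for n in("top","scene"):
    W=np.load(n+"0.npy"); im=cv2.imread(f"pics/{n}0.png")
    p,b=railfit(W,im); print(n,len(p),p[:,1].min(),np.median(p[:,2]),cv2.minAreaRect((p[:,:2]*1000).astype(np.float32)))
    print(b.round(4).tolist())
    for k in(1,2): 
        c=np.polyfit(b[1:-1,0],b[1:-1,k],1); print(c, np.degrees(np.arctan(-c[0])))
    x,y,z=np.moveaxis(W,-1,0)
    g=im.min(-1)
    # end plate and boxes: y extents at mid height strip along tops
    m=(x>.46)&(x<.52)&(z>.085)&(z<.115)&(y>0)&(y<.25); q=W[m]
    h,e=np.histogram(q[:,1],bins=np.arange(-.02,.22,.004)); print([(round(a,3),int(c)) for a,c in zip(e,h)])
E
```

```text
top 1035 -0.16988712484104282 0.03282494016348969 ((537.1900634765625, -111.08938598632812), (96.58709716796875, 121.91204833984375), 6.472371578216553)
[[-0.165, 0.4958, 0.5733], [-0.155, 0.4956, 0.5732], [-0.145, 0.4926, 0.5727], [-0.135, 0.4925, 0.57], [-0.125, 0.4922, 0.5696], [-0.115, 0.4893, 0.5695], [-0.105, 0.4891, 0.5666], [-0.095, 0.489, 0.5664], [-0.085, 0.486, 0.5661], [-0.075, 0.4858, 0.5629], [-0.065, 0.4855, 0.5629], [-0.055, 0.4827, 0.5628]]
[-0.10935903  0.47771445] 6.241010207851382
[-0.11700391  0.55513699] 6.673487660178118
[(np.float64(-0.02), 0), (np.float64(-0.016), 0), (np.float64(-0.012), 0), (np.float64(-0.008), 0), (np.float64(-0.004), 0), (np.float64(0.0), 38), (np.float64(0.004), 34), (np.float64(0.008), 36), (np.float64(0.012), 36), (np.float64(0.016), 31), (np.float64(0.02), 29), (np.float64(0.024), 14), (np.float64(0.028), 0), (np.float64(0.032), 0), (np.float64(0.036), 0), (np.float64(0.04), 6), (np.float64(0.044), 27), (np.float64(0.048), 35), (np.float64(0.052), 37), (np.float64(0.056), 34), (np.float64(0.06), 35), (np.float64(0.064), 36), (np.float
[... 2023 characters left out ...]
.096), 9), (np.float64(0.1), 48), (np.float64(0.104), 58), (np.float64(0.108), 4), (np.float64(0.112), 0), (np.float64(0.116), 0), (np.float64(0.12), 0), (np.float64(0.124), 0), (np.float64(0.128), 0), (np.float64(0.132), 0), (np.float64(0.136), 0), (np.float64(0.14), 0), (np.float64(0.144), 0), (np.float64(0.148), 0), (np.float64(0.152), 0), (np.float64(0.156), 0), (np.float64(0.16), 0), (np.float64(0.164), 0), (np.float64(0.168), 0), (np.float64(0.172), 0), (np.float64(0.176), 0), (np.float64(0.18), 0), (np.float64(0.184), 0), (np.float64(0.188), 0), (np.float64(0.192), 0), (np.float64(0.196), 0), (np.float64(0.2), 0), (np.float64(0.204), 0), (np.float64(0.208), 0), (np.float64(0.212), 0)]
```

```bash
cat >> h.py <<'E'
def plan(pos,yawy,s=None):
    "tool-frame shift (mm) and turn (deg) to TCP pos, pointing straight down, tool y at world yaw yawy (deg)"
    s=s or env.read_state(); A=R.from_quat(s["tool_rot"]); a=np.radians(yawy)
    y=np.array([np.cos(a),np.sin(a),0]); z=np.array([0,0,-1.]); B=R.from_matrix(np.stack([np.cross(y,z),y,z],1))
    print("travel",(A.inv().apply(np.array(pos)-s["tcp_pos"])*1000).round(1),"rot",(A.inv()*B).as_rotvec(degrees=True).round(2))
def st():
    s=env.read_state(); m=R.from_quat(s["tool_rot"]).as_matrix()
    print("t",round(s["time"],2),"tcp",(s["tcp_pos"]*1000).round(1),"yaw_y",round(float(np.degrees(np.arctan2(m[1,1],m[0,1]))),2),"tilt",m[:2,2].round(4),"F",s["ft_force"].round(1),"M",s["ft_torque"].round(2),"q",s["joint_positions"].round(2),"w",round(s["grip_width"],4)); return s
E
python3 - <<'E'
from h import *
st(); plan([.467,-.398,.14],67.5); 
s=env.read_state()
W=np.load("top0.npy"); im=cv2.imread("pics/top0.png")
p,b=railfit(W,im,-.25,-.03); print("top rail -y end",p[:,1].min(),np.sort(p[:,1])[:5], b[:3])
W=np.load("scene0.npy"); im=cv2.imread("pics/scene0.png"); p,b=railfit(W,im,-.25,-.03); print(np.sort(p[:,1])[:5])
E
```

```text
t 0.1 tcp [ 269.2 -563.5  238. ] yaw_y -64.45 tilt [-0.0008  0.0014] F [0.4 0.2 0. ] M [-0.02  0.02 -0.05] q [ 1.16  0.69 -0.19  1.57  0.16  0.9  -0.22] w 0.0882
travel [249.8 -63.8  98.1] rot [-5.0000e-02 -1.0000e-01 -1.3195e+02]
top rail -y end -0.21398521709760646 [-0.21398522 -0.2139684  -0.21391794 -0.21382991 -0.21128285] [[-0.205       0.4992732   0.57916686]
 [-0.195       0.49917262  0.57639113]
 [-0.185       0.49890924  0.57657477]]
[-0.24885968 -0.24867454 -0.24865351 -0.24858313 -0.24851036]
```

>>> send_rows --travel '[[25, -6.4, 6], [50, -12.8, 12], [75, -19.2, 18], [100, -25.6, 24], [125, -32, 30], [150, -38.4, 36], [175, -44.8, 42], [200, -51, 48], [225, -57.5, 54], [250, -63.8, 60]]' --rotation '[[0, 0, -10], [0, 0, -20], [0, 0, -30], [0, 0, -40], [0, 0, -50], [0, 0, -60], [0, 0, -70], [0, 0, -80], [0, 0, -90], [0, 0, -100]]' --jaw 1

```text
time: 1.35
tcp_pos: [0.4678, -0.398, 0.1781]
tool_rot: [0.455, 0.89, -0.0, -0.0]
ft_force: [0.5, 0.6, -0.2]
grip_width: 0.0882
gripper_force: 0.0
```

Run:
```python
from h import *
st(); plan([.467,-.398,.14],67.5)
```

```text
t 1.35 tcp [ 467.8 -398.   178.1] yaw_y 35.86 tilt [-0.0008  0.0003] F [ 0.5  0.6 -0.2] M [-0.02 -0.11  0.01] q [ 0.97  0.81 -0.63  1.64  0.58  0.88  0.74] w 0.0882
travel [ 0.4 -0.6 38.1] rot [-2.000e-02 -5.000e-02 -3.164e+01]
```

>>> send_rows --travel '[[0.4, -0.6, 10], [0.4, -0.6, 20], [0.4, -0.6, 30], [0.4, -0.6, 38], [0.4, -0.6, 38]]' --rotation '[[0, 0, -10], [0, 0, -20], [0, 0, -30], [0, 0, -31.8], [0, 0, -31.8]]'

```text
time: 1.98
tcp_pos: [0.4663, -0.3984, 0.1399]
tool_rot: [0.198, 0.98, 0.0, -0.001]
ft_force: [0.1, -0.3, 1.1]
grip_width: 0.0885
gripper_force: 0.0
```

Run:
```python
from h import *
st(); 
f,W=grab("scene"); i=f["img"]; g,W2=grab("top")
c=cv2.resize(i[120:250,290:450],None,fx=3,fy=3,interpolation=cv2.INTER_CUBIC); c2=cv2.resize(g["img"][180:310,320:450],None,fx=3,fy=3,interpolation=cv2.INTER_CUBIC)
cv2.imwrite("pics/g1.png",cv2.resize(np.hstack([c,c2]),None,fx=.9,fy=.9))
```

```text
t 1.98 tcp [ 466.3 -398.4  139.9] yaw_y 67.2 tilt [-0.0013  0.0009] F [ 0.1 -0.3  1.1] M [ 0.   -0.11 -0.06] q [ 1.02  0.89 -0.73  1.67  0.74  0.88  1.15] w 0.0885
```

View pics/g1.png

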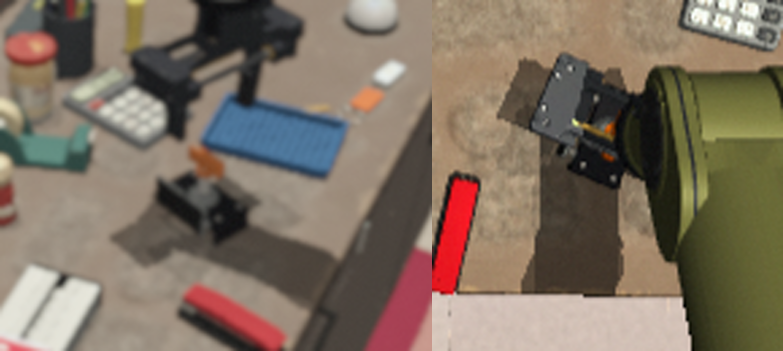

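The bar stands between the open fingers (scene crop: fingers at (178,120) and (250,90), bar at (208,165)). Next I descend and grip.

>>> send_rows --travel '[[-0.8, 0, 20], [-0.8, 0, 45], [-0.8, 0, 65], [-0.8, 0, 74.5], [-0.8, 0, 74.5]]' --rotation '[[0, 0, 0], [0, 0, 0], [0, 0, 0], [0, 0, 0], [0, 0, 0]]'

```text
time: 2.7
tcp_pos: [0.4673, -0.3986, 0.0655]
tool_rot: [0.196, 0.981, 0.0, -0.001]
ft_force: [0.0, -0.5, 0.9]
grip_width: 0.0882
gripper_force: 0.0
```

>>> send_rows --travel '[[0, 0, 0], [0, 0, 0], [0, 0, 0], [0, 0, 0], [0, 0, 0], [0, 0, 0], [0, 0, 0], [0, 0, 0]]' --rotation '[[0, 0, 0], [0, 0, 0], [0, 0, 0], [0, 0, 0], [0, 0, 0], [0, 0, 0], [0, 0, 0], [0, 0, 0]]' --jaw 0 --grip_force 40

```text
time: 3.7
tcp_pos: [0.4675, -0.3991, 0.0662]
tool_rot: [0.196, 0.981, -0.0, -0.0]
ft_force: [-0.2, -0.4, 0.3]
grip_width: 0.0118
gripper_force: 40.0
```

Run:
```python
from h import *
st(); plan([.534,-.157,.15],96.4)
```

```text
t 3.7 tcp [ 467.5 -399.1   66.2] yaw_y 67.34 tilt [-0.0002 -0.0003] F [-0.2 -0.4  0.3] M [-0.08 -0.17  0.08] q [ 0.99  0.99 -0.66  1.7   0.84  0.76  1.08] w 0.0118
travel [ 31.9 249.  -83.9] rot [-2.000e-02 -1.000e-02 -2.906e+01]
```

>>> send_rows --travel '[[0, 0, -20], [0, 0, -50], [0, 0, -84], [5, 40, -84], [12, 90, -84], [20, 140, -84], [26, 190, -84], [31, 230, -84], [32, 249, -84], [32, 249, -84]]' --rotation '[[0, 0, 0], [0, 0, 0], [0, 0, 0], [0, 0, -5], [0, 0, -11], [0, 0, -17], [0, 0, -23], [0, 0, -28], [0, 0, -29], [0, 0, -29]]'

```text
time: 4.95
tcp_pos: [0.5345, -0.1563, 0.1508]
tool_rot: [-0.056, 0.998, -0.0, 0.0]
ft_force: [-0.6, -1.1, -3.6]
grip_width: 0.0114
gripper_force: 40.0
```

Run:
```python
from h import *
st(); plan([.534,-.157,.11],96.4)
f,W=grab("scene"); g,W2=grab("top")
np.save("s1.npy",W);np.save("t1.npy",W2)
cv2.imwrite("pics/s1.png",f["img"]);cv2.imwrite("pics/t1.png",g["img"])
c=cv2.resize(f["img"][150:330,210:370],None,fx=3,fy=3,interpolation=cv2.INTER_CUBIC)
c2=cv2.resize(g["img"][140:280,230:350],None,fx=3,fy=3,interpolation=cv2.INTER_CUBIC)
c2=cv2.copyMakeBorder(c2,0,c.shape[0]-c2.shape[0],0,0,cv2.BORDER_CONSTANT)
cv2.imwrite("pics/g2.png",cv2.resize(np.hstack([c,c2]),None,fx=.9,fy=.9))
```

```text
t 4.95 tcp [ 534.5 -156.3  150.8] yaw_y 96.38 tilt [ 0.0008 -0.0004] F [-0.6 -1.1 -3.6] M [ 0.04 -0.14  0.03] q [ 0.67  0.85 -0.83  1.84  0.83  0.85  1.09] w 0.0114
travel [ 0.6 -0.6 40.8] rot [-0.03  0.04 -0.02]
```

View pics/g2.png

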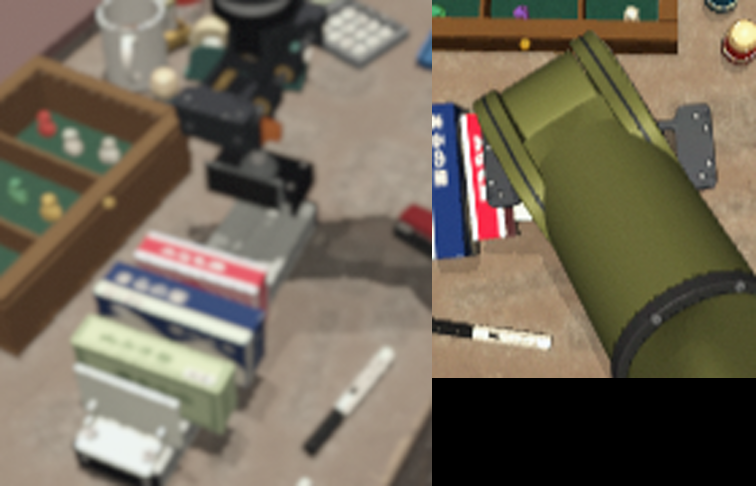

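The stop hangs level over the free end of the rail, plate facing the boxes (crop (208–315,150–205)). I'll check its centring against the rail from the scene camera's depth.

Run:
```python
from h import *
W=np.load("s1.npy"); u=np.array([-np.sin(np.radians(6.4)),np.cos(np.radians(6.4))]); v=np.array([u[1],-u[0]])  # rail y, x
x,y,z=np.moveaxis(W,-1,0)
d=np.stack([x-.534,y+.157],-1); s=d@u; t=d@v
m=(z>.1)&(z<.148)&(s>.03)&(s<.06)&(abs(t)<.06)
p=W[m]; print(len(p), "s",np.percentile(s[m],[5,50,95]).round(4),"t",np.percentile(t[m],[0,1,50,99,100]).round(4),"z",np.percentile(z[m],[1,99]).round(4))
q=np.polyfit(t[m],s[m],1); print("plate tilt deg vs rail x",np.degrees(np.arctan(q[0])))
for zz in np.arange(.1,.148,.008):
    k=m&(z>=zz)&(z<zz+.008)
    if k.sum()>5: print(round(zz,3),k.sum(),t[k].min().round(4),t[k].max().round(4),np.median(s[k]).round(4))
# rail edges at scene in same frame (initial picture)
W0=np.load("scene0.npy"); im=cv2.imread("pics/scene0.png"); 
for n in("scene","top"):
    W0=np.load(n+"0.npy"); p,b=railfit(W0,cv2.imread(f"pics/{n}0.png"),-.2,-.05); mid=b[:,1:].mean(1); c=np.polyfit(b[:,0],mid,1); print(n,"mid x at -.157",np.polyval(c,-.157),"yaw",-np.degrees(np.arctan(c[0])))
```

```text
338 s [0.0371 0.0406 0.0425] t [-0.0395 -0.0388 -0.0017  0.0377  0.0397] z [0.1053 0.1439]
plate tilt deg vs rail x 0.74006783180063
0.1 26 -0.0375 0.0372 0.0402
0.108 57 -0.0395 0.0365 0.0406
0.116 60 -0.0387 0.0372 0.0408
0.124 63 -0.0387 0.0397 0.0408
0.132 73 -0.0388 0.0393 0.0407
0.14 59 -0.0389 0.038 0.0393
scene mid x at -.157 0.533828463242022 yaw 5.872361236118283
top mid x at -.157 0.5340552814319223 yaw 6.329287297552141
```

>>> send_rows --travel '[[0.5, -0.5, 20], [0.5, -0.5, 40], [0.5, -0.5, 44], [0.5, -0.5, 48], [0.5, -0.5, 51], [0.5, -0.5, 54], [0.5, -0.5, 54]]' --rotation '[[0, 0, 0], [0, 0, 0], [0, 0, 0], [0, 0, 0], [0, 0, 0], [0, 0, 0], [0, 0, 0]]'

```text
time: 5.92
tcp_pos: [0.5335, -0.1573, 0.0962]
tool_rot: [-0.055, 0.998, -0.0, 0.0]
ft_force: [0.2, -0.6, -3.8]
grip_width: 0.0118
gripper_force: 40.0
```

Run:
```python
from h import *
st(); plan([.534,-.157,.0862],96.4)
```

```text
t 5.92 tcp [ 533.5 -157.3   96.2] yaw_y 96.35 tilt [ 0.     -0.0002] F [ 0.2 -0.6 -3.8] M [ 0.06 -0.13 -0.03] q [ 0.63  0.92 -0.76  1.87  0.93  0.75  1.02] w 0.0118
travel [-0.5  0.3 10. ] rot [-0.01  0.   -0.05]
```

>>> send_rows --travel '[[0, 0, 2], [0, 0, 4], [0, 0, 6], [0, 0, 7], [0, 0, 8], [0, 0, 9], [0, 0, 9]]' --rotation '[[0, 0, 0], [0, 0, 0], [0, 0, 0], [0, 0, 0], [0, 0, 0], [0, 0, 0], [0, 0, 0]]'

```text
time: 6.8
tcp_pos: [0.5335, -0.1574, 0.0872]
tool_rot: [-0.055, 0.998, -0.0, -0.0]
ft_force: [0.2, 0.7, -2.9]
grip_width: 0.0116
gripper_force: 40.0
```

Run:
```python
from h import *
st()
```

```text
t 6.8 tcp [ 533.5 -157.4   87.2] yaw_y 96.34 tilt [-0.0001 -0.0001] F [ 0.2  0.7 -2.9] M [ 0.07 -0.1  -0.02] q [ 0.63  0.93 -0.75  1.87  0.95  0.74  1.  ] w 0.0116
```

>>> send_rows --travel '[[0, 0, 0.5], [0, 0, 1], [0, 0, 1.4], [0, 0, 1.4], [0, 0, 1.4]]' --rotation '[[0, 0, 0], [0, 0, 0], [0, 0, 0], [0, 0, 0], [0, 0, 0]]'

```text
time: 7.42
tcp_pos: [0.5337, -0.1575, 0.0861]
tool_rot: [-0.055, 0.998, -0.0, 0.0]
ft_force: [-0.9, -0.8, 2.3]
grip_width: 0.0114
gripper_force: 40.0
```

Run:
```python
from h import *
st()
```

```text
t 7.42 tcp [ 533.7 -157.5   86.1] yaw_y 96.34 tilt [ 0.0004 -0.0004] F [-0.9 -0.8  2.3] M [-0.01  0.02 -0.04] q [ 0.63  0.93 -0.75  1.87  0.95  0.74  1.  ] w 0.0114
```

>>> send_rows --travel '[[0, 5, 0], [0, 15, 0], [0, 27, 0], [0, 39, 0], [0, 51, 0], [0, 63, 0], [0, 75, 0], [0, 87, 0], [0, 95, 0], [0, 98, 0]]' --rotation '[[0, 0, 0], [0, 0, 0], [0, 0, 0], [0, 0, 0], [0, 0, 0], [0, 0, 0], [0, 0, 0], [0, 0, 0], [0, 0, 0], [0, 0, 0]]'

```text
time: 8.68
tcp_pos: [0.523, -0.0615, 0.0863]
tool_rot: [-0.055, 0.998, -0.002, 0.0]
ft_force: [1.2, -8.9, 7.3]
grip_width: 0.0113
gripper_force: 40.1
```

Run:
```python
from h import *
st()
f,W=grab("scene"); np.save("s2.npy",W); cv2.imwrite("pics/s2.png",cv2.resize(f["img"][180:330,210:370],None,fx=4,fy=4,interpolation=cv2.INTER_CUBIC)[:600,:800])
u=np.array([-np.sin(np.radians(6.4)),np.cos(np.radians(6.4))]); v=np.array([u[1],-u[0]])
for n in("s2","top0"):
    W=np.load(n+".npy")
    d=W[...,:2]-np.array([.534,-.157]); s=d@u; t=d@v; z=W[...,2]
    m=(abs(t)<.025)&(z>.085)&(z<.107)&(s>.1)
    if n=="s2":m=(abs(t)<.03)&(z>.055)&(z<.107)&(s>.1)
    h,e=np.histogram(s[m],bins=np.arange(.1,.36,.003)); print(n,[(round(float(a),3),int(c)) for a,c in zip(e,h) if c])
```

```text
t 8.68 tcp [523.  -61.5  86.3] yaw_y 96.32 tilt [ 0.0005 -0.0047] F [ 1.2 -8.9  7.3] M [-2.09 -0.41  0.01] q [ 0.44  0.9  -0.72  1.97  0.99  0.68  0.76] w 0.0113
s2 [(0.1, 30), (0.103, 16), (0.106, 2), (0.112, 7), (0.115, 12), (0.118, 2), (0.136, 6), (0.139, 7), (0.142, 7), (0.145, 13), (0.148, 25), (0.151, 25), (0.154, 28), (0.157, 27), (0.16, 23), (0.163, 26), (0.166, 57), (0.169, 26), (0.172, 23), (0.175, 30), (0.178, 22), (0.181, 29), (0.184, 25), (0.187, 25), (0.19, 32), (0.193, 20), (0.196, 27), (0.199, 29), (0.202, 24), (0.205, 28), (0.208, 46), (0.211, 26), (0.214, 24), (0.217, 29), (0.22, 30), (0.223, 30), (0.226, 26), (0.229, 30), (0.232, 29), (0.235, 28), (0.238, 151), (0.241, 55), (0.259, 11), (0.262, 115), (0.265, 158)]
top0 [(0.103, 33), (0.106, 21), (0.109, 22), (0.112, 24), (0.115, 26), (0.118, 23), (0.121, 22), (0.124, 20), (0.127, 24), (0.13, 19), (0.133, 23), (0.136, 1), (0.142, 24), (0.145, 22), (0.148, 21), (0.151, 19), (0.154, 24), (0.157, 21), (0.16, 22), (0.163, 24), (0.166, 22), (0.169, 23), (0.172, 23), (0.175, 20), (0.178, 20), (0.181, 23), (0.184, 12), (0.205, 26), (0.208, 21), (0.211, 21), (0.214, 22), (0.217, 24), (0.22, 24), (0.223, 19), (0.226, 25), (0.229, 20), (0.232, 25), (0.235, 11), (0.256, 20), (0.259, 26), (0.262, 11)]
```

View pics/s2.png

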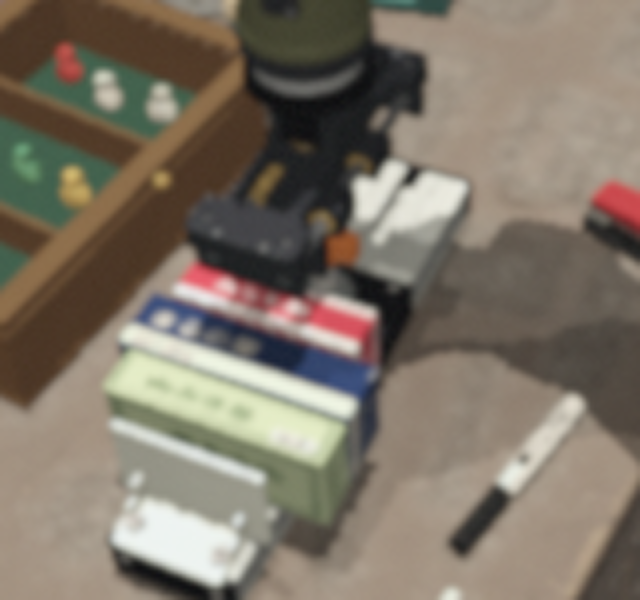

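The row is already being pushed together: red, blue and green are contiguous, with a gap of about 14 mm to the end plate. I continue gently.

>>> send_rows --travel '[[0, 0.5, -0.3], [0, 2, -0.3], [0, 3.5, -0.3], [0, 5, -0.3], [0, 6.5, -0.3], [0, 8, -0.3]]' --rotation '[[0, 0, 0], [0, 0, 0], [0, 0, 0], [0, 0, 0], [0, 0, 0], [0, 0, 0]]'

```text
time: 9.48
tcp_pos: [0.5219, -0.0543, 0.0863]
tool_rot: [-0.055, 0.999, -0.002, -0.0]
ft_force: [0.9, -7.5, 5.8]
grip_width: 0.0115
gripper_force: 40.0
```

```bash
cat >> h.py <<'E'
def ax(s):
    u=np.array([-np.sin(np.radians(6.35)),np.cos(np.radians(6.35)),0]); v=np.array([u[1],-u[0],0]); d=s["tcp_pos"]-np.array([.534,-.157,0])
    print("along",round(d@u*1000,2),"lat",round(d@v*1000,2),"Falong",round(s["ft_force"]@u,2),"Flat",round(s["ft_force"]@v,2))
E
python3 - <<'E'
from h import *
ax(st())
E
```

```text
t 9.47 tcp [521.9 -54.3  86.3] yaw_y 96.25 tilt [-0.     -0.0049] F [ 0.9 -7.5  5.8] M [-1.83 -0.4  -0.04] q [ 0.43  0.9  -0.72  1.97  0.99  0.67  0.74] w 0.0115
along 103.4 lat -0.63 Falong -7.53 Flat 0.08
```

>>> send_rows --travel '[[0, 1, -0.3], [0, 2, -0.5], [0, 3, -0.5], [0, 4, -0.5], [0, 5, -0.5]]' --rotation '[[0, 0, 0], [0, 0, 0], [0, 0, 0], [0, 0, 0], [0, 0, 0]]'

```text
time: 10.1
tcp_pos: [0.521, -0.0464, 0.0864]
tool_rot: [-0.056, 0.998, 0.0, -0.0]
ft_force: [0.8, -1.5, -2.9]
grip_width: 0.0117
gripper_force: 40.0
```

Run:
```python
from h import *
ax(st())
f,W=grab("scene"); u=np.array([-np.sin(np.radians(6.4)),np.cos(np.radians(6.4))]); v=np.array([u[1],-u[0]])
d=W[...,:2]-np.array([.534,-.157]); s=d@u; t=d@v; z=W[...,2]
m=(abs(t)<.03)&(z>.085)&(z<.107)&(s>.1)
h,e=np.histogram(s[m],bins=np.arange(.1,.36,.003)); print([(round(float(a),3),int(c)) for a,c in zip(e,h) if c][-20:])
```

```text
t 10.1 tcp [521.  -46.4  86.4] yaw_y 96.37 tilt [-0.0006  0.0007] F [ 0.8 -1.5 -2.9] M [-0.44 -0.32 -0.08] q [ 0.42  0.9  -0.72  1.97  0.99  0.67  0.73] w 0.0117
along 111.32 lat -0.73 Falong -1.56 Flat 0.6
[(0.208, 26), (0.211, 27), (0.214, 26), (0.217, 31), (0.22, 26), (0.223, 45), (0.226, 25), (0.229, 25), (0.232, 34), (0.235, 26), (0.238, 34), (0.241, 28), (0.244, 29), (0.247, 30), (0.25, 32), (0.253, 38), (0.256, 20), (0.259, 13), (0.262, 62), (0.265, 44)]
```

>>> send_rows --travel '[[0, 0.5, 0], [0, 1, 0], [0, 1.5, 0], [0, 2, 0], [0, 2, 0]]' --rotation '[[0, 0, 0], [0, 0, 0], [0, 0, 0], [0, 0, 0], [0, 0, 0]]'

```text
time: 10.78
tcp_pos: [0.5209, -0.0449, 0.0866]
tool_rot: [-0.055, 0.998, 0.0, -0.0]
ft_force: [1.1, -1.6, -3.8]
grip_width: 0.0117
gripper_force: 40.0
```

Run:
```python
from h import *
ax(st())
```

```text
t 10.78 tcp [520.9 -44.9  86.6] yaw_y 96.35 tilt [-0.0001  0.0001] F [ 1.1 -1.6 -3.8] M [-0.29 -0.22 -0.01] q [ 0.42  0.9  -0.72  1.98  0.99  0.67  0.73] w 0.0117
along 112.9 lat -0.59 Falong -1.74 Flat 0.93
```

>>> send_rows --travel '[[0, 0.5, 0.1], [0, 1, 0.2], [0, 1.5, 0.2], [0, 2, 0.2], [0, 2.5, 0.2], [0, 2.5, 0.2]]' --rotation '[[0, 0, 0], [0, 0, 0], [0, 0, 0], [0, 0, 0], [0, 0, 0], [0, 0, 0]]'

```text
time: 11.52
tcp_pos: [0.5208, -0.0432, 0.0864]
tool_rot: [-0.055, 0.998, -0.001, -0.0]
ft_force: [0.3, -3.9, -2.2]
grip_width: 0.0117
gripper_force: 40.0
```

Run:
```python
from h import *
ax(st())
```

```text
t 11.53 tcp [520.8 -43.2  86.4] yaw_y 96.31 tilt [-0.0001 -0.0012] F [ 0.3 -3.9 -2.2] M [-0.85 -0.29 -0.02] q [ 0.41  0.9  -0.72  1.98  0.99  0.67  0.72] w 0.0117
along 114.54 lat -0.57 Falong -3.89 Flat -0.14
```

>>> send_rows --travel '[[0, 0.4, 0], [0, 0.8, 0], [0, 1.2, 0], [0, 1.2, 0], [0, 1.2, 0]]' --rotation '[[0, 0, 0], [0, 0, 0], [0, 0, 0], [0, 0, 0], [0, 0, 0]]'

```text
time: 12.15
tcp_pos: [0.5207, -0.0427, 0.0864]
tool_rot: [-0.055, 0.998, -0.001, -0.0]
ft_force: [1.2, -7.4, -2.0]
grip_width: 0.0114
gripper_force: 40.0
```

Run:
```python
from h import *
ax(st())
```

```text
t 12.15 tcp [520.7 -42.7  86.4] yaw_y 96.29 tilt [-0.0001 -0.0022] F [ 1.2 -7.4 -2. ] M [-1.24 -0.3   0.03] q [ 0.41  0.9  -0.72  1.98  0.99  0.67  0.72] w 0.0114
along 115.09 lat -0.58 Falong -7.48 Flat 0.36
```

>>> send_rows --travel '[[0, 0, 1], [0, 0, 2], [0, 0, 3], [0, 0, 4], [0, 0, 5], [0, 0, 6], [0, 0, 7], [0, 0, 7]]' --rotation '[[0, 0, 0], [0, 0, 0], [0, 0, 0], [0, 0, 0], [0, 0, 0], [0, 0, 0], [0, 0, 0], [0, 0, 0]]'

```text
time: 13.15
tcp_pos: [0.521, -0.0428, 0.0808]
tool_rot: [-0.055, 0.998, -0.002, 0.001]
ft_force: [-2.5, -7.7, 12.6]
grip_width: 0.0116
gripper_force: 40.0
```

Run:
```python
from h import *
ax(st())
```

```text
t 13.15 tcp [521.  -42.8  80.8] yaw_y 96.29 tilt [ 0.0012 -0.0034] F [-2.5 -7.7 12.6] M [-1.46  0.34 -0.01] q [ 0.4   0.91 -0.71  1.98  1.01  0.66  0.7 ] w 0.0116
along 114.96 lat -0.33 Falong -7.37 Flat -3.38
```

>>> send_rows --travel '[[0.2, 0, 0.7], [0.3, 0, 1.4], [0.3, 0, 1.4]]' --rotation '[[0, 0, 0], [0, 0, 0], [0, 0, 0]]'

```text
time: 13.52
tcp_pos: [0.5209, -0.0428, 0.0796]
tool_rot: [-0.055, 0.998, -0.002, 0.001]
ft_force: [-2.1, -7.9, 12.7]
grip_width: 0.0116
gripper_force: 40.0
```

Run:
```python
from h import *
ax(st())
```

```text
t 13.53 tcp [520.9 -42.8  79.6] yaw_y 96.29 tilt [ 0.0018 -0.0034] F [-2.1 -7.9 12.7] M [-1.56  0.31 -0.01] q [ 0.4   0.91 -0.71  1.98  1.01  0.65  0.7 ] w 0.0116
along 114.95 lat -0.35 Falong -7.66 Flat -2.95
```

Pressed about 6.5 mm. I turn 30° first.

>>> send_rows --travel '[[0, 0, 0], [0, 0, 0], [0, 0, 0], [0, 0, 0], [0, 0, 0]]' --rotation '[[0, 0, 7], [0, 0, 14], [0, 0, 22], [0, 0, 30], [0, 0, 30]]'

```text
time: 14.15
tcp_pos: [0.5214, -0.0434, 0.0798]
tool_rot: [0.206, 0.979, -0.002, 0.002]
ft_force: [-0.5, -7.9, 13.0]
grip_width: 0.0116
gripper_force: 40.0
```

Run:
```python
from h import *
ax(st())
```

```text
t 14.15 tcp [521.4 -43.4  79.8] yaw_y 66.23 tilt [ 0.0027 -0.0045] F [-0.5 -7.9 13. ] M [-1.73  0.04  0.07] q [ 0.34  0.87 -0.58  1.98  0.91  0.57  0.26] w 0.0116
along 114.34 lat 0.03 Falong -7.82 Flat -1.33
```

>>> send_rows --travel '[[0, 0, 0], [0, 0, 0], [0, 0, 0], [0, 0, 0], [0, 0, 0]]' --rotation '[[0, 0, 7], [0, 0, 14], [0, 0, 22], [0, 0, 30], [0, 0, 30]]'

```text
time: 14.78
tcp_pos: [0.5207, -0.0434, 0.0796]
tool_rot: [0.452, 0.892, -0.002, 0.002]
ft_force: [-1.9, -7.6, 13.2]
grip_width: 0.0118
gripper_force: 40.0
```

Run:
```python
from h import *
ax(st())
```

```text
t 14.78 tcp [520.7 -43.4  79.6] yaw_y 36.21 tilt [ 0.0014 -0.0043] F [-1.9 -7.6 13.2] M [-1.72  0.26  0.01] q [ 0.26  0.85 -0.45  1.99  0.78  0.48 -0.14] w 0.0118
along 114.37 lat -0.68 Falong -7.36 Flat -2.74
```

>>> send_rows --travel '[[0, 0, 0], [0, 0, 0], [0, 0, 0], [0, 0, 0], [0, 0, 0]]' --rotation '[[0, 0, 7], [0, 0, 14], [0, 0, 22], [0, 0, 29], [0, 0, 29]]'

```text
time: 15.4
tcp_pos: [0.5204, -0.0433, 0.0796]
tool_rot: [0.661, 0.75, -0.001, 0.002]
ft_force: [-1.8, -8.6, 12.8]
grip_width: 0.0117
gripper_force: 40.0
```

Run:
```python
from h import *
ax(st())
```

```text
t 15.4 tcp [520.4 -43.3  79.6] yaw_y 7.21 tilt [ 0.001  -0.0037] F [-1.8 -8.6 12.8] M [-1.82  0.34  0.03] q [ 0.19  0.83 -0.32  1.99  0.62  0.42 -0.49] w 0.0117
along 114.46 lat -0.94 Falong -8.37 Flat -2.76
```

>>> send_rows --travel '[[0, 0, -0.7], [0, 0, -1.4], [0, 0, -2.1], [0, 0, -2.8], [0, 0, -2.8], [0, 0, -2.8]]' --rotation '[[0, 0, 0], [0, 0, 0], [0, 0, 0], [0, 0, 0], [0, 0, 0], [0, 0, 0]]'

```text
time: 16.15
tcp_pos: [0.5204, -0.0433, 0.0819]
tool_rot: [0.661, 0.75, -0.001, 0.001]
ft_force: [-1.5, -7.6, 10.5]
grip_width: 0.0116
gripper_force: 40.0
```

Run:
```python
from h import *
ax(st())
```

```text
t 16.15 tcp [520.4 -43.3  81.9] yaw_y 7.26 tilt [ 0.0006 -0.003 ] F [-1.5 -7.6 10.5] M [-1.76  0.24  0.05] q [ 0.19  0.83 -0.33  1.99  0.62  0.42 -0.49] w 0.0116
along 114.49 lat -0.96 Falong -7.41 Flat -2.31
```

Now I raise until the vertical force vanishes, which means the head bears on the lips.

>>> send_rows --travel '[[0, 0, -0.3], [0, 0, -0.6], [0, 0, -0.9], [0, 0, -0.9], [0, 0, -0.9]]' --rotation '[[0, 0, 0], [0, 0, 0], [0, 0, 0], [0, 0, 0], [0, 0, 0]]'

```text
time: 16.77
tcp_pos: [0.5203, -0.0433, 0.082]
tool_rot: [0.661, 0.75, -0.001, 0.001]
ft_force: [0.3, -7.0, 1.7]
grip_width: 0.0114
gripper_force: 40.0
```

Run:
```python
from h import *
ax(st())
```

```text
t 16.77 tcp [520.3 -43.3  82. ] yaw_y 7.25 tilt [-0.0001 -0.0026] F [ 0.3 -7.   1.7] M [-1.72 -0.13  0.03] q [ 0.19  0.83 -0.33  1.99  0.62  0.42 -0.49] w 0.0114
along 114.48 lat -1.08 Falong -6.99 Flat -0.51
```

>>> send_rows --travel '[[-0.3, 0, 0], [-0.6, 0, 0], [-0.6, 0, 0]]' --rotation '[[0, 0, 0], [0, 0, 0], [0, 0, 0]]'

```text
time: 17.15
tcp_pos: [0.5203, -0.0434, 0.082]
tool_rot: [0.661, 0.751, -0.001, 0.001]
ft_force: [-1.1, -7.4, 1.0]
grip_width: 0.0119
gripper_force: 40.0
```

Run:
```python
from h import *
ax(st())
```

```text
t 17.15 tcp [520.3 -43.4  82. ] yaw_y 7.28 tilt [ 0.     -0.0019] F [-1.1 -7.4  1. ] M [-1.61 -0.07  0.04] q [ 0.19  0.83 -0.33  1.99  0.62  0.42 -0.48] w 0.0119
along 114.42 lat -1.04 Falong -7.26 Flat -1.89
```

>>> send_rows --travel '[[-0.4, 0, 0], [-0.8, 0, 0], [-0.8, 0, 0]]' --rotation '[[0, 0, 0], [0, 0, 0], [0, 0, 0]]'

```text
time: 17.52
tcp_pos: [0.5203, -0.0436, 0.082]
tool_rot: [0.661, 0.751, -0.0, 0.0]
ft_force: [-0.9, -5.2, 0.8]
grip_width: 0.0116
gripper_force: 40.0
```

Run:
```python
from h import *
ax(st())
```

```text
t 17.52 tcp [520.3 -43.6  82. ] yaw_y 7.31 tilt [-0.0001 -0.0011] F [-0.9 -5.2  0.8] M [-1.32  0.03  0.01] q [ 0.19  0.83 -0.33  1.99  0.62  0.42 -0.48] w 0.0116
along 114.24 lat -1.08 Falong -5.09 Flat -1.48
```

>>> send_rows --travel '[[-0.4, 0, 0], [-0.8, 0, 0], [-0.8, 0, 0]]' --rotation '[[0, 0, 0], [0, 0, 0], [0, 0, 0]]'

```text
time: 17.9
tcp_pos: [0.5203, -0.0437, 0.082]
tool_rot: [0.66, 0.751, -0.0, 0.0]
ft_force: [-1.7, -4.6, 3.6]
grip_width: 0.0115
gripper_force: 40.0
```

Run:
```python
from h import *
ax(st())
```

```text
t 17.9 tcp [520.3 -43.7  82. ] yaw_y 7.34 tilt [-0.0002 -0.0004] F [-1.7 -4.6  3.6] M [-1.04  0.15  0.03] q [ 0.19  0.83 -0.33  1.99  0.62  0.42 -0.48] w 0.0115
along 114.1 lat -1.04 Falong -4.42 Flat -2.18
```

>>> send_rows --travel '[[-0.4, 0, 0], [-0.8, 0, 0], [-1.2, 0, 0], [-1.2, 0, 0]]' --rotation '[[0, 0, 0], [0, 0, 0], [0, 0, 0], [0, 0, 0]]'

```text
time: 18.4
tcp_pos: [0.5204, -0.0438, 0.082]
tool_rot: [0.66, 0.751, 0.0, -0.0]
ft_force: [-3.3, -3.1, 6.0]
grip_width: 0.0118
gripper_force: 40.0
```

Run:
```python
from h import *
ax(st())
```

```text
t 18.4 tcp [520.4 -43.8  82. ] yaw_y 7.39 tilt [-0.0002  0.001 ] F [-3.3 -3.1  6. ] M [-0.62  0.47  0.01] q [ 0.2   0.83 -0.33  1.99  0.62  0.43 -0.48] w 0.0118
along 113.98 lat -0.95 Falong -2.71 Flat -3.66
```

>>> send_rows --travel '[[-0.3, -0.3, -0.2], [-0.6, -0.5, -0.3], [-0.6, -0.5, -0.3]]' --rotation '[[0, 0, 0], [0, 0, 0], [0, 0, 0]]'

```text
time: 18.77
tcp_pos: [0.5204, -0.0441, 0.082]
tool_rot: [0.66, 0.751, 0.001, -0.0]
ft_force: [-1.8, 0.7, 2.2]
grip_width: 0.0115
gripper_force: 40.0
```

>>> send_rows --travel '[[0, 0, 0], [0, 0, 0], [0, 0, 0], [0, 0, 0], [0, 0, 0], [0, 0, -20], [0, 0, -45], [0, 0, -90], [0, 0, -140], [0, 0, -160]]' --rotation '[[0, 0, 0], [0, 0, 0], [0, 0, 0], [0, 0, 0], [0, 0, 0], [0, 0, 0], [0, 0, 0], [0, 0, 0], [0, 0, 0], [0, 0, 0]]' --jaw 0.5

```text
time: 20.02
tcp_pos: [0.5215, -0.0452, 0.2448]
tool_rot: [0.66, 0.751, 0.001, 0.002]
ft_force: [0.2, -0.3, 0.3]
grip_width: 0.0441
gripper_force: 0.0
```

Run:
```python
from h import *
ax(st())
f,W=grab("scene"); cv2.imwrite("pics/s3.png",cv2.resize(f["img"][180:330,210:370],None,fx=4,fy=4,interpolation=cv2.INTER_CUBIC))
```

```text
t 20.02 tcp [521.5 -45.2 244.8] yaw_y 7.33 tilt [0.0044 0.0001] F [ 0.2 -0.3  0.3] M [-0.02 -0.13 -0.01] q [ 0.34  0.59 -0.55  1.86  0.41  0.81 -0.29] w 0.0441
along 112.5 lat -0.07 Falong -0.35 Flat 0.18
```

View pics/s3.png

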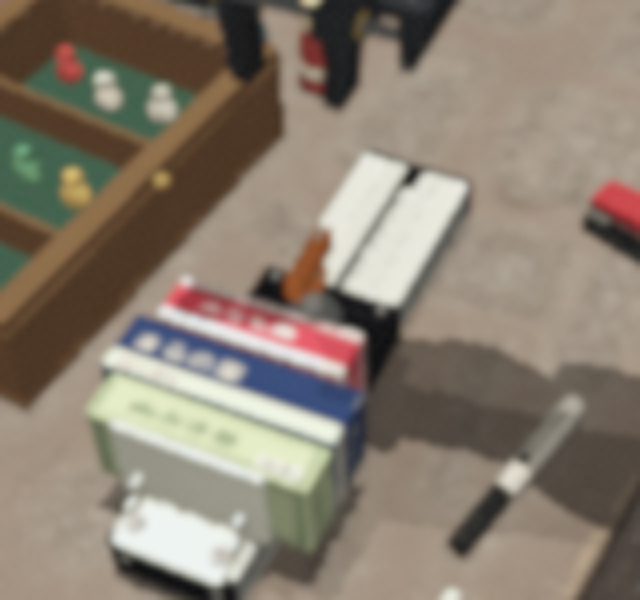

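The row is tight against the end plate. The bar lies along the slot at (307,265), and the stop stayed put when the arm unloaded and let go. I'm handing the job in.

```bash
python3 -c "
from station import env
print(env.job_done())"
```

```text
the job is handed in; nothing more can be done
None
```

I handed the job in at about 20 s. The stop is locked with its bar along the slot, the boxes are tight against the end plate, and the gripper is clear. The push was about 7 N before I let go; the force left on the row I can only estimate, at 4.5 N or more, and no verdict came back.

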